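# Shut the storage box and knock its locking pins home

### The job

Swing the lid of the white storage box shut, then pick up the mallet and knock both of the lid's sprung locking pins down with brisk blows of its head until each is fully home; do not push the pins with the gripper itself, nor drive one while the lid is open. Finish by standing the mallet back on the sheet on the end face of its head, and leave the other things in the cupboard where they are.

Things in the scene. Friction and masses are not known exactly. Their poses are not given: they have to be found in the camera images.
- box: White plastic storage box, fixed to the sheet, 160 (its x) x 240 (its y) x 100 mm high, lid closed 110 mm high. Origin: centre of its underside; z up, -x is its front side (free edge of the lid), +x its hinge side. (Behind, out of the way, stands a fixed stack of blue basins 146 mm high.)
- lid (a joint): Hinge of the box's white lid, rad: 0 shut, larger is more open (1.57 upright, stop at 1.8). Starts open. Stiff hinge: the lid stays where it is left; about 3 to 6 N on its outer face 110 mm from the hinge moves it. Lid 10 mm thick, 246 mm wide, reaches 162 mm from the hinge (a 70 mm wide finger lip in the middle reaches 174 mm).
- lid_hinge (a point): Above the lid's hinge line, mid width, on the lid's outer face: with the lid shut 80 mm from the box centre towards its +x and 110 mm above its underside. Turns with the lid: -x runs along the lid to the free edge, z is the lid's outward normal (up when shut), y along the hinge. The hinge axis lies 10 mm from it along -z.
- pin_left (a joint): Travel of the left locking pin into the lid, m: 0 fully up, 0.022 home (hard stop); starts at 0 to 0.006. Sprung upwards but held by a tight collar: it stays where it is left. It takes about 8 N at first, 12 N near home, a little more in a fast blow.
- pin_left_top (a point): Centre of the flat top of the left pin's grey round head (30 mm diameter, 8 mm thick, on a 16 mm stem). On the lid, 115 mm from the hinge line towards the free edge, 85 mm from the middle towards the box's +y. Stands 34 mm above the lid's face when fully up, 12 mm when home (the head then sits on a 4 mm high collar of 40 mm diameter). z is the lid's outward normal.
- pin_right (a joint): Travel of the right locking pin, like the left one; the two start at different heights.
- pin_right_top (a point): Centre of the top of the right pin's head, like the left one but 85 mm from the middle towards the box's -y.
- mallet_grip (a point): Mallet: black rubber cylinder head (56 mm diameter, 90 mm high, end faces up and down), pale wooden 24 x 24 mm handle level from its side; about 0.4 kg, standing on the head's lower face. This point: middle of the handle's section, 60 mm from the head's axis, 50 mm above the lower face. -x points along the handle away from the head (98 mm to its end; the head's side is 32 mm away along +x), z up.
- mallet_face (a point): Centre of the mallet head's lower end face, the one it stands on and the one that strikes; same axes as mallet_grip.
- riser: Fixed upright copper pipe stub with brass fittings (largest diameter 32 mm, foot 44 mm), 260 mm high, beside the box. Origin at the foot.
- bottle: Capped amber glass bottle, 64 mm diameter, 200 mm high, standing beside the box. Origin: centre of its underside.
- brush: Wooden scrubbing brush, 160 (its x) x 50 x 46 mm high, bristles down, near the mallet's head. Origin: centre of its underside.
- spindle: Brass-coloured tap spindle lying down, 107 mm long (along its x), 26 mm wide and high, beside the mallet's handle. Origin: on its underside near mid length.
- nut: Black plastic trap nut lying flat, ring of 56 mm diameter, 24 mm high, on the other side of the handle. Origin: centre of its underside.

How it is judged:
By the outcome, as a careful person would: the job done as asked, in the order asked, and still so for the second after the job is handed in, with the robot touching nothing.
It also fails if it takes over 72 s, if anything falls off the work surface, if the arm or the gripper's body presses on something with over 40 N, if the wrist force passes 120 N, or if a joint passes its speed limit or range.

### The arm

A 6-joint arm with a two-finger parallel gripper is mounted at the origin on the work surface. World frame = base frame: x ahead of the robot, y to its left, z up, the work surface at z = 0. Lengths are in mm, angles in rad, forces in N, time in s.
With the tool pointing down it reaches from about 300 to 775 mm from the base axis. Payload 14.6 kg.
Tool frame: the origin (TCP) lies between the finger pads; the fingertips stand 19 mm ahead of it and the grasp point (between the pads) is the TCP; x points along the fingers, y is the direction in which the jaws open and shut, and the axes are right-handed (so a half turn about x gives the same grasp; the last joint's range is limited). The gripper opens to 94 mm and grips with 3 to 60 N. Pads are 16 mm wide; open, the fingers measure 119 mm over their backs; the gripper's body (75 mm by 177 mm) begins 78 mm behind the grasp point.
Start: joints at [-1.231, 0.3, 1.521, -0, 1.321, -0.067], TCP at [217.612, -505.108, 224.446] pointing down, gripper open.
Joint ranges: [-3.03, 3.03], [-0.79, 2.21], [0.23, 2.52], [-1.04, 4.18], [0, 3.07], [-2.55, 2.55]. Speed limits (rad/s): [2.22, 2.22, 2.57, 3.14, 3.14, 3.14].

### API

Orientations are given as [roll, pitch, yaw] about the fixed x, y, z axes, in that order (R = Rz(yaw) Ry(pitch) Rx(roll)).
In Python, from cell import manip gives the robot as it stands.
- The arm moves only by the tool jog_arm, never from a script. Its argument "series" is one flat list of numbers, 7 for each row, row after row: the turn, a rotation vector about the world's x, y, z in rad, then the shift along the world's x, y, z in m, then the opening, from -1 (shut) to 1 (fully open). A call has 1 to 20 rows; each row is the pose to reach, as a shift and turn from the pose commanded when the call began; what a row does not reach only later rows make up. A row lasts 1/8 s, in which the tool goes at most 62.5 mm and 10.7 degrees, less where a joint would pass 70% of its speed; a pose out of reach is approached as far as the arm can. A call with a gripper value outside its range is refused whole. The fingers move at their own pace and stop on an object; "squeeze" is the grip in N (left out, the last holds). Time passes only in rows, so rows that repeat a pose let the fingers close. It gives the time, the measured TCP pose, the force and the opening at its end, in the units of the state.
- manip.read_state(): the state, without advancing time (a new reading comes with each control period).
- manip.camera(name): name is "side" or "top"; returns a dict with "color" (400x640x3 uint8, blue, green, red), "range_z" (400x640 float32, mm along the optical axis (not along the pixel's ray), 0 where there is no reading), "fx", "fy", "cx", "cy" (pixels), "pose" (4x4, takes a point from camera to world coordinates). Camera axes: x right, y down, z forward; pixel columns grow to the right and rows downward; lengths in mm; the calibration is good to about 2 mm. A picture is of the moment at which its call begins.
- manip.sign_off(): hands the job in, once; it reports no verdict.
The state is a dict: "clock": time; "joints": joint angles; "qd": joint speeds; "effort": joint torques, N m; "eef_pos": TCP position; "eef_rot": TCP orientation; "wrist_force": force on the tool from outside, world axes, zero at the start; "moment": the same for the moment, N m; "finger_gap": finger opening in mm.
Only numpy, scipy, OpenCV 4.12 (cv2) and the standard library are available. Lean on these libraries where they do the work, as an engineer would, in place of code of your own. Each camera call takes 0.05 s, during which the arm holds its last target.

## Working session

There is one attempt and no reset: what is moved stays moved. The work goes in short steps, Python scripts to look and compute and a tool call to move; the robot and the scene stay as the last step left them, time stands still between calls to the robot, and variables do not carry over. Pictures are saved under pics/ and viewed, and the job is handed in when it is done.

Besides the shell and the picture viewer there is one more tool, called after "Emit:" as name(argument=value, ...) on one line, values as JSON. jog_arm: Moves the arm, as the interface text tells. Its arguments: {"type":"object","properties":{"series":{"type":"array","items":{"type":"number"}},"squeeze":{"type":"number"}},"required":["series"]}

```bash
ls; mkdir -p pics
python3 - <<'E'
from cell import manip
import cv2
s=manip.read_state();print(s)
for n in ("side","top"):
    c=manip.camera(n);cv2.imwrite(f"pics/{n}0.png",c["color"]);print(n,c["fx"],c["fy"],c["cx"],c["cy"],c["pose"].round(3).tolist() if hasattr(c["pose"],"round") else c["pose"])
E
```

```text
pics
{'clock': 0.0, 'joints': array([-1.23063741e+00,  3.00466150e-01,  1.52159370e+00,  1.59179593e-05,
        1.32066447e+00, -6.66322347e-02]), 'qd': array([-0.00108891, -0.00069651,  0.00163956,  0.00127034, -0.00053011,
       -0.00081083]), 'effort': array([-3.93459632e-04, -5.31806946e+01, -3.52746499e+01,  7.08376430e-02,
        2.43258476e-02, -9.62651211e-05]), 'eef_pos': array([ 217.52072507, -504.89997876,  223.88368528]), 'eef_rot': array([-1.651052  ,  1.56966456,  1.89732786]), 'wrist_force': array([-0.52046423, -0.29089126,  0.00383084]), 'moment': array([-0.01940863, -0.02960901, -0.02472962]), 'finger_gap': 93.68798338535053}
side 460.4489368955576 460.4489368955576 315.45260926299494 199.01380851166422 [[-0.694, -0.437, 0.573, -181.071], [-0.72, 0.42, -0.552, 643.499], [0.001, -0.796, -0.605, 839.749], [0.0, 0.0, 0.0, 1.0]]
top 386.469739337855 386.469739337855 316.72934040659976 201.97332113041912 [[0.014, -0.994, 0.111, 386.732], [-1.0, -0.017, -0.024, 1.139], [0.025, -0.111, -0.993, 1110.049], [0.0, 0.0, 0.0, 1.0]]
```

View pics/side0.png

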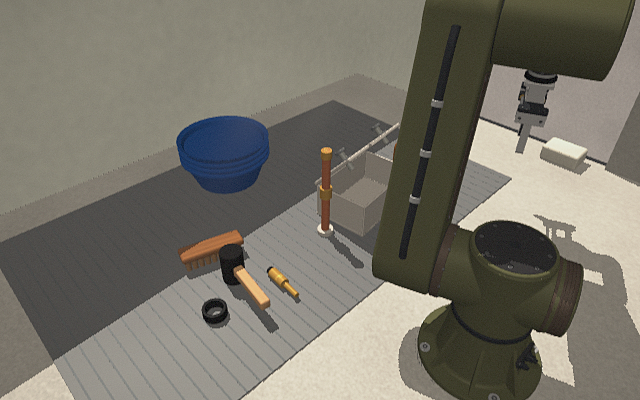

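View pics/top0.png

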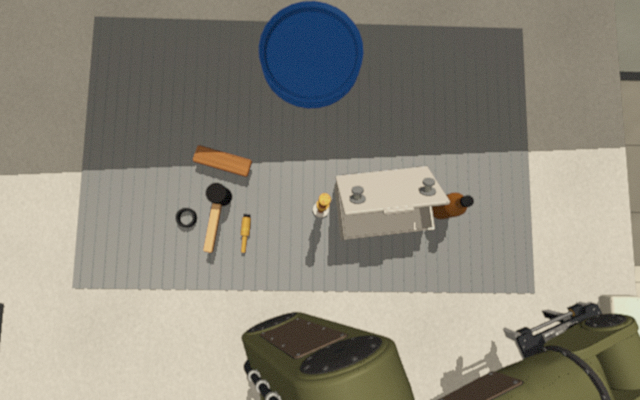

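The side view shows the mallet at (232,262), the nut at (215,311), the spindle at (283,282), the brush at (212,250) and the riser at (326,190), with the box partly behind the arm. The top view shows the open lid with pins at (358,193) and (428,186), the mallet head at (218,195) and its handle end at (209,252).

```bash
cat > h.py <<'E'
import numpy as np, cv2
from cell import manip
from scipy.spatial.transform import Rotation as R
def cloud(n):
    c=manip.camera(n);z=c["range_z"].astype(float)
    v,u=np.mgrid[0:400,0:640]
    P=np.stack([(u-c["cx"])/c["fx"]*z,(v-c["cy"])/c["fy"]*z,z],-1)
    T=np.array(c["pose"]);W=P@T[:3,:3].T+T[:3,3]
    W[z==0]=np.nan
    return c,W
def big(c,x0,y0,x1,y1,name,w=780):
    im=c["color"][y0:y1,x0:x1];k=min(w/(x1-x0),580/(y1-y0))
    cv2.imwrite(name,cv2.resize(im,None,fx=k,fy=k,interpolation=cv2.INTER_CUBIC))
E
python3 - <<'E'
from h import *
c,W=cloud("top");np.savez("top0.npz",W=W,col=c["color"])
d,V=cloud("side");np.savez("side0.npz",W=V,col=d["color"])
big(c,290,140,490,270,"pics/topbox.png");big(c,160,130,290,270,"pics/topmal.png");
big(d,160,100,420,340,"pics/sidez.png")
np.set_printoptions(precision=0,suppress=True,linewidth=160)
for u,v in [(140,250),(218,190),(213,230),(209,250),(186,208),(246,235),(222,160),(325,200),(321,210),(470,201),(358,190),(428,183),(340,176),(430,170),(446,206),(345,211),(343,237),(432,230),(390,225),(310,10)]:
    print(u,v,W[v,u])
E
```

```text
140 250 [367. 467.  10.]
218 190 [528. 238.  92.]
213 230 [424. 254.  63.]
209 250 [370. 262.  63.]
186 208 [485. 339.  29.]
246 235 [413. 172.  18.]
222 160 [619. 241.  49.]
325 200 [487. -37. 263.]
321 210 [475. -33. 144.]
470 201 [ 497. -386.  205.]
358 190 [ 516. -116.  221.]
428 183 [ 535. -279.  227.]
340 176 [568. -83. 114.]
430 170 [ 611. -356.    3.]
446 206 [ 491. -353.  136.]
345 211 [466. -85. 225.]
343 237 [409. -94.  92.]
432 230 [ 435. -358.    5.]
390 225 [ 448. -236.    9.]
310 10 [1017.    3.  132.]
```

```bash
ls pics
```

```text
side0.png
sidez.png
top0.png
topbox.png
topmal.png
```

View pics/topbox.png

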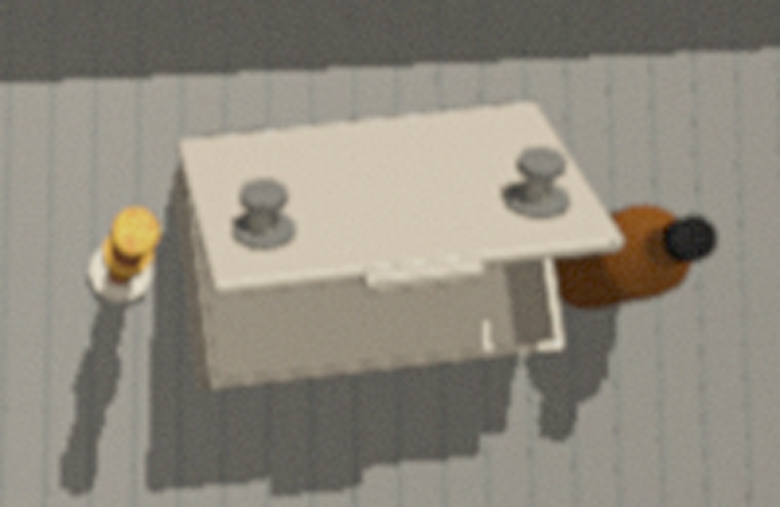

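View pics/topmal.png

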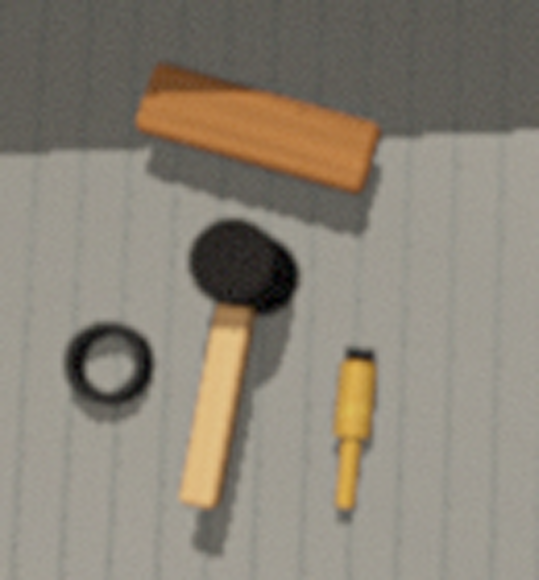

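View pics/sidez.png

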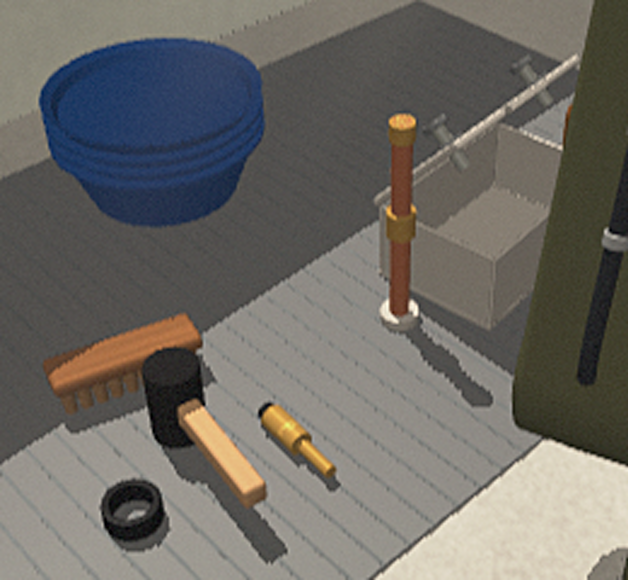

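The zooms show the lid about half open. Its hinge corners are near (337,177) and (426,167) and its free corners near (347,212) and (448,203). The mallet handle is clear on both sides. Next I'll fit the planes.

Run:
```python
from h import *
np.set_printoptions(precision=3,suppress=True,linewidth=160)
f=np.load("top0.npz");W=f["W"];col=f["col"]
def fit(P):
    c=P.mean(0);u,s,v=np.linalg.svd(P-c);n=v[2];return c,n*np.sign(n[2]),np.abs((P-c)@n).max()
# sheet
S=W[225:280,100:160].reshape(-1,3);print("sheet",fit(S),S[:,2].mean(),S[:,2].std())
S=W[255:280,340:500].reshape(-1,3);print("sheet",fit(S)[1],S[:,2].mean(),S[:,2].std())
# lid plane
m=np.zeros((400,640),np.uint8)
cv2.fillPoly(m,[np.array([[340,179],[424,169],[444,202],[348,210]])],1)
P=W[m>0];P=P[~np.isnan(P[:,0])]
rng=np.random.default_rng(0)
best=None
for i in range(300):
    q=P[rng.choice(len(P),3,False)];n=np.cross(q[1]-q[0],q[2]-q[0]);n/=np.linalg.norm(n)+1e-9
    inl=abs((P-q[0])@n)<3
    if best is None or inl.sum()>best.sum():best=inl
c,n,_=fit(P[best]);print("lid",c,n,best.sum(),len(P))
print("tilt",np.arccos(n[2]),"normal yaw",np.arctan2(n[1],n[0]))
# all lid pixels
reg=np.zeros((400,640),bool);reg[155:225,325:460]=1
g=reg&(abs((W-c)@n)<4)&(col.astype(int).max(-1)-col.astype(int).min(-1)<45)&(W[...,2]>90)
Q=W[g]
h=np.array([-n[1],n[0],0]);h/=np.linalg.norm(h);
if h[1]<0:h=-h
d=np.cross(h,n);
if d[0]>0:d=-d
a=(Q-c)@d;b=(Q-c)@h
print("h",h,"d",d,"along",np.percentile(a,[0,.5,1,2,98,99,99.5,100]),"wid",np.percentile(b,[0,.5,1,2,98,99,99.5,100]))
for k in range(-120,121,30):
    s=abs(b-k-np.median([b.min(),b.max()]))<8;print(k,a[s].min(),a[s].max())
for k in range(-70,70,20):
    s=abs(a-k)<5;print(k,b[s].min(),b[s].max(),(b[s].min()+b[s].max())/2)
# pins: points off plane
o=m.astype(bool)&((W-c)@n>8);Q=W[o];e=np.c_[(Q-c)@d,(Q-c)@h,(Q-c)@n]
for sgn in(1,-1):
    q=e[e[:,1]*sgn>0];print("pin",len(q),q[:,2].max(),np.sort(q[:,2])[-20:],np.median(q[q[:,2]>q[:,2].max()-5],0))
np.savez("lid.npz",c=c,n=n,h=h,d=d)
```

```text
Traceback (most recent call last):
numpy.linalg.LinAlgError: SVD did not converge
```

```bash
cat > lid.py <<'E'
from h import *
import sys
np.set_printoptions(precision=3,suppress=True,linewidth=160)
f=np.load(sys.argv[1]);W=f["W"];col=f["col"]
def fit(P):
    P=P[~np.isnan(P[:,0])]
    c=P.mean(0);u,s,v=np.linalg.svd(P-c,full_matrices=False);n=v[2];return c,n*np.sign(n[2])
S=W[225:280,100:160].reshape(-1,3);print("sheet",fit(S))
S=W[255:280,340:500].reshape(-1,3);print("sheet",fit(S))
m=np.zeros((400,640),np.uint8)
cv2.fillPoly(m,[np.array(eval(sys.argv[2]))],1)
P=W[m>0];P=P[~np.isnan(P[:,0])]
rng=np.random.default_rng(0)
best=None
for i in range(300):
    q=P[rng.choice(len(P),3,False)];n=np.cross(q[1]-q[0],q[2]-q[0]);n/=np.linalg.norm(n)+1e-9
    inl=abs((P-q[0])@n)<3
    if best is None or inl.sum()>best.sum():best=inl
c,n=fit(P[best]);print("lid",c,n,best.sum(),len(P))
print("tilt",np.arccos(n[2]),"normal yaw",np.arctan2(n[1],n[0]))
reg=cv2.dilate(m,np.ones((25,25)))>0
g=reg&(abs((W-c)@n)<4)&(col.astype(int).max(-1)-col.astype(int).min(-1)<45)&(W[...,2]>90)
Q=W[g]
yaw=float(sys.argv[3]) if len(sys.argv)>3 else None
h=np.array([-n[1],n[0],0]) if yaw is None else np.array([-np.sin(yaw),np.cos(yaw),0])
h/=np.linalg.norm(h)
if h[1]<0:h=-h
d=np.cross(h,n);d/=np.linalg.norm(d)
if d[0]>0:d=-d
a=(Q-c)@d;b=(Q-c)@h
print("h",h,"yaw",np.arctan2(-h[0],h[1]),"d",d,"along",np.percentile(a,[0,.5,1,2,98,99,99.5,100]),"wid",np.percentile(b,[0,.5,1,2,98,99,99.5,100]))
mid=(b.min()+b.max())/2
for k in range(-120,121,30):
    s=abs(b-k-mid)<8
    if s.any(): print(k,a[s].min(),a[s].max())
for k in range(-70,71,20):
    s=abs(a-k)<5
    if s.any(): print(k,b[s].min(),b[s].max(),(b[s].min()+b[s].max())/2)
o=(m>0)&((W-c)@n>8);Q=W[o];e=np.c_[(Q-c)@d,(Q-c)@h,(Q-c)@n]
for sgn in(1,-1):
    q=e[e[:,1]*sgn>0]
    if len(q): t=np.median(q[q[:,2]>q[:,2].max()-4],0);print("pin",len(q),np.sort(q[:,2])[-12:],t,"world",c+t[0]*d+t[1]*h+t[2]*n)
E
python3 lid.py top0.npz "[[340,179],[424,169],[444,202],[348,210]]"
```

```text
sheet (array([360.79 , 497.987,   3.966]), array([-0.002,  0.002,  1.   ]))
sheet (array([ 329.665, -320.579,    3.981]), array([-0.003,  0.   ,  1.   ]))
lid [ 523.578 -197.641  181.212] [0.738 0.094 0.668] 2730 3128
tilt 0.8386585538077834 normal yaw 0.12684016955792696
h [-0.127  0.992  0.   ] yaw 0.12684016955792696 d [-0.663 -0.085  0.744] along [-102.556  -96.793  -94.38   -91.73    75.888   79.135   80.065   82.768] wid [-123.67  -122.354 -120.758 -118.497  117.32   119.545  120.458  121.651]
-120 -94.40953621737349 68.7802162224387
-90 -100.80943286552098 70.11835110290349
-60 -100.12516853368822 70.13556364273913
-30 -94.195172534923 82.02899680324143
0 -92.38077418047325 82.1714994796944
30 -92.90359266740187 80.63420548550657
60 -97.72929509302074 68.7726376273998
90 -101.09599998055047 69.79915662319536
120 -94.13256166021748 70.78353865089568
-70 -123.20393402759198 121.31024991060528 -0.9468420584933526
-50 -123.19818209369458 119.7223897155953 -1.7378961890496427
-30 -123.15480361059876 121.65140082676791 -0.7517013919154252
-10 -122.10833824651262 120.19383734601777 -0.9572504502474217
10 -123.65574452826179 121.14031043036121 -1.2577170489502905
30 -123.11471602575419 121.12010593508458 -0.9973050453348051
50 -122.30059808708197 121.28762153814847 -0.5064882744667472
70 -123.67038465601756 119.69004565045499 -1.990169502781285
pin 122 [30.903 30.992 31.073 31.079 31.276 31.287 31.391 31.472 31.505 31.605 31.628 31.724] [22.8   83.619 29.976] world [ 519.997 -113.802  218.208]
pin 107 [32.519 32.562 32.595 32.718 32.756 32.787 32.821 32.888 32.959 33.339 33.344 34.033] [ 22.81  -82.993  31.819] world [ 542.426 -278.903  219.447]
```

```bash
cat > mal.py <<'E'
from h import *
import sys
np.set_printoptions(precision=2,suppress=True,linewidth=160)
f=np.load("top0.npz");W=f["W"];col=f["col"].astype(int)
r=np.zeros(W.shape[:2],bool);r[200:262,196:230]=1
g=r&(W[...,2]>52)&(W[...,2]<80)&(col[...,2]>130)
P=W[g];print(len(P),np.median(P[:,2]))
box=cv2.minAreaRect(P[:,:2].astype(np.float32));print(box)
c=P.mean(0);u,s,v=np.linalg.svd(P[:,:2]-c[:2],full_matrices=False);d=v[0]*np.sign(v[0][0]);print("c",c,"dir",d,np.arctan2(d[1],d[0]))
a=(P[:,:2]-c[:2])@d;print("ends",a.min(),a.max(), c[:2]+a.min()*d)
b=(P[:,:2]-c[:2])@np.array([-d[1],d[0]]);print("width",b.min(),b.max())
r=np.zeros(W.shape[:2],bool);r[178:212,200:236]=1
g=r&(W[...,2]>84)&(W[...,2]<105);Q=W[g]
(x,y),rad=cv2.minEnclosingCircle(Q[:,:2].astype(np.float32));print("head",x,y,rad,np.median(Q[:,2]),len(Q),Q[:,:2].mean(0))
for nm,(u0,u1,v0,v1) in dict(brush=(188,258,140,180),nut=(172,200,203,232),spin=(238,255,208,256),riser=(312,334,188,222),bottle=(440,478,188,222)).items():
    s=W[v0:v1,u0:u1].reshape(-1,3);s=s[s[:,2]>12]
    print(nm,s.min(0),s.max(0),np.median(s,0))
s=manip.read_state()
T=R.from_euler("xyz",s["eef_rot"]).as_matrix();print("tool\n",T)
E
python3 mal.py
```

```text
449 65.5472215023035
((430.54754638671875, 258.6650695800781), (24.566173553466797, 127.67353057861328), 82.40957641601562)
c [429.37 257.79  65.28] dir [ 0.99 -0.14] -0.13807088762480496
ends -62.805847111470335 64.87027022373111 [367.17 266.44]
width -11.589170129405838 13.125579484128915
head 523.0494995117188 245.0390167236328 27.951915740966797 93.8784159395575 359 [522.35 244.28]
brush [576.93 161.19  36.65] [661.27 321.82  55.85] [618.15 240.62  49.85]
nut [434.63 314.52  13.3 ] [488.09 369.96  35.66] [461.67 342.15  26.67]
spin [368.15 161.56  15.45] [474.03 189.17  33.46] [429.11 175.59  25.32]
riser [469.26 -54.56  12.04] [506.71 -14.53 267.75] [484.15 -32.79 168.74]
bottle [ 467.34 -408.01   24.29] [ 529.11 -304.73  231.75] [ 493.09 -367.6   149.02]
tool
 [[-0.    0.4  -0.92]
 [ 0.   -0.92 -0.4 ]
 [-1.   -0.   -0.  ]]
```

Emit:
jog_arm(series=[0,0,0.18,0,0.01,0.04,-1,0,0,0.36,0.02,0.02,0.076,-1,0,0,0.54,0.05,0.05,0.076,-1,0,0,0.72,0.08,0.09,0.076,-1,0,0,0.9,0.11,0.12,0.076,-1,0,0,1.08,0.14,0.15,0.076,-1,0,0,1.26,0.17,0.18,0.076,-1,0,0,1.44,0.2,0.21,0.076,-1,0,0,1.62,0.225,0.24,0.076,-1,0,0,1.8,0.25,0.27,0.076,-1,0,0,1.98,0.27,0.29,0.076,-1,0,0,2.16,0.281,0.303,0.076,-1,0,0,2.34,0.281,0.303,0.076,-1,0,0,2.52,0.281,0.303,0.076,-1,0,0,2.6,0.281,0.303,0.076,-1,0,0,2.6,0.281,0.303,0.076,-1], squeeze=30)

```text
clock: 2.2
eef_pos: [498.6, -202.1, 300.3]
eef_rot: [2.874, 1.57, 2.739]
wrist_force: [-0.2, -0.5, 0.7]
finger_gap: 0.1
```

Emit:
jog_arm(series=[0,0,0,0,0,-0.04,-1,0,0,0,0,0,-0.06,-1,0,0,0,0,0,-0.072,-1,0,0,0,-0.013,-0.002,-0.084,-1,0,0,0,-0.026,-0.003,-0.099,-1,0,0,0,-0.036,-0.005,-0.116,-1,0,0,0,-0.044,-0.006,-0.134,-1,0,0,0,-0.047,-0.006,-0.145,-1,0,0,0,-0.049,-0.006,-0.154,-1,0,0,0,-0.05,-0.006,-0.16,-1,0,0,0,-0.05,-0.006,-0.164,-1])

```text
clock: 3.58
eef_pos: [448.8, -208.1, 136.3]
eef_rot: [-0.674, 1.571, -0.809]
wrist_force: [0.0, 0.2, -1.1]
finger_gap: 0.6
```

Run:
```python
from h import *
print(manip.read_state()["wrist_force"])
c,W=cloud("top");np.savez("top1.npz",W=W,col=c["color"]);big(c,290,140,490,270,"pics/topbox1.png")
c,W=cloud("side");big(c,300,100,420,240,"pics/sidebox1.png")
```

```text
[ 2.15857336e-04  1.54275485e-01 -1.05353009e+00]
```

View pics/topbox1.png

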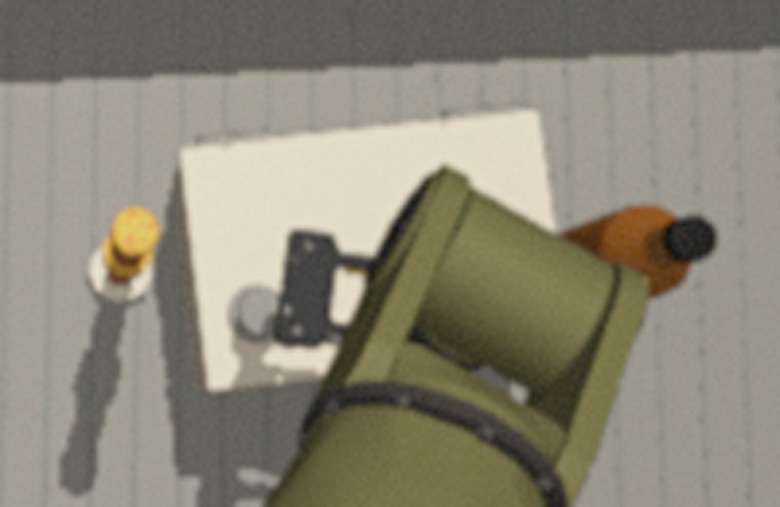

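View pics/sidebox1.png

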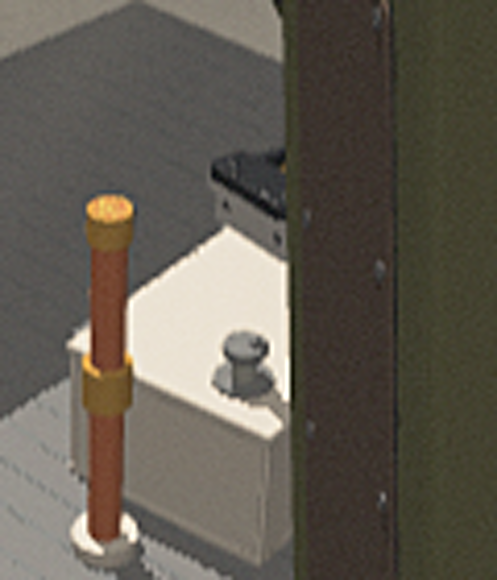

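The lid is nearly shut: it follows the finger, and the left pin at (355,219) in the full picture stands clear of the gripper. I'll press down a little further.

Emit:
jog_arm(series=[0,0,0,0,0,-0.001,-1,0,0,0,0,0,-0.002,-1,0,0,0,0,0,-0.003,-1,0,0,0,0,0,-0.003,-1])

```text
clock: 4.18
eef_pos: [448.6, -208.1, 133.4]
eef_rot: [2.811, 1.571, 2.677]
wrist_force: [0.3, -0.7, 0.5]
finger_gap: 0.3
```

Emit:
jog_arm(series=[0,0,0,0,0,-0.001,-1,0,0,0,0,0,-0.002,-1,0,0,0,0,0,-0.002,-1])

```text
clock: 4.55
eef_pos: [448.8, -208.2, 133.0]
eef_rot: [-0.471, 1.57, -0.606]
wrist_force: [-8.0, 3.5, 20.3]
finger_gap: 0.3
```

Emit:
jog_arm(series=[0,0,0,0,0,0.05,-1,0,0,0,0,0,0.11,-1,0,0,0,0,0.01,0.165,-1,0,0,0,0.005,0.06,0.18,0.06,0,0,0,0.01,0.12,0.18,0.06,0,0,0,0.015,0.18,0.18,0.06,0,0,0,0.02,0.24,0.18,0.06,0,0,0,0.025,0.3,0.18,0.06,0,0,0,0.025,0.36,0.16,0.06,0,0,0,0.025,0.42,0.11,0.06,0,0,0,0.025,0.46,0.06,0.06,0,0,0,0.025,0.46,0.03,0.06,0,0,0,0.025,0.46,0.02,0.06])

```text
clock: 6.18
eef_pos: [472.5, 252.1, 149.1]
eef_rot: [-2.582, 1.567, -2.716]
wrist_force: [1.0, -0.9, 0.1]
finger_gap: 49.7
```

```bash
python3 - <<'E'
from h import *
c,W=cloud("top");np.savez("top2.npz",W=W,col=c["color"]);cv2.imwrite("pics/top2.png",c["color"])
d,V=cloud("side");big(d,160,180,340,340,"pics/side2.png")
s=manip.read_state();print(s["joints"],s["finger_gap"]);print(R.from_euler("xyz",s["eef_rot"]).as_matrix().round(3))
E
python3 lid.py top2.npz "[[342,182],[424,172],[432,230],[345,238]]" 0.127
```

```text
[ 4.19728994e-01  3.41644032e-01  1.64376463e+00 -9.38666906e-05
  1.15701926e+00 -1.01601768e+00] 50.03804766763162
[[-0.001  0.135  0.991]
 [-0.     0.991 -0.135]
 [-1.    -0.001 -0.001]]
sheet (array([363.069, 442.25 , 144.262]), array([-0.25 ,  0.836,  0.489]))
sheet (array([ 329.658, -320.64 ,    3.92 ]), array([-0., -0.,  1.]))
lid [ 495.061 -203.047  114.263] [ 0.004 -0.003  1.   ] 4156 4986
tilt 0.0046191510314919785 normal yaw -0.6943190893122948
h [-0.127  0.992  0.   ] yaw 0.127 d [-0.992 -0.127  0.003] along [-92.911 -89.999 -87.828 -85.288  78.107  83.647  86.253  89.299] wid [-122.696 -120.529 -119.197 -116.904  118.316  120.755  121.981  123.291]
-120 -85.34892126503443 77.18435168124014
-90 -92.57554286590025 77.14480878884494
-60 -90.96132976191245 76.79376643338294
-30 -86.55206842190246 88.63359537499251
0 -86.74035349904831 88.28093269261929
30 -86.5541331563699 89.29936992683773
60 -91.36216470362248 75.93046021111957
90 -91.33306845242556 76.94494695357261
120 -86.04077025031911 77.18701986301366
-70 -121.68028262405025 123.21708574785181 0.7684015619007809
-50 -122.21510040638833 122.9232143090992 0.3540569513554317
-30 -122.24268530876137 122.87481499288569 0.31606484206216123
-10 -121.76492972150645 122.5916470897531 0.4133586841233239
10 -120.58588692387734 122.49534808613136 0.9547305811270093
30 -121.02658100862719 121.7556288961242 0.3645239437485017
50 -120.69140365384358 122.04279598335636 0.6756961647563884
70 -119.99708580251689 121.70121731287907 0.8520657551810871
pin 108 [31.579 31.662 31.798 31.818 31.865 32.059 32.254 32.38  32.443 32.76  32.958 33.225] [31.677 85.264 30.283] world [ 452.948 -122.571  144.646]
pin 113 [33.986 34.027 34.124 34.32  34.367 34.981 34.994 35.09  35.191 35.369 35.377 35.385] [ 29.245 -84.59   32.735] world [ 476.882 -290.757  147.09 ]
```

View pics/top2.png

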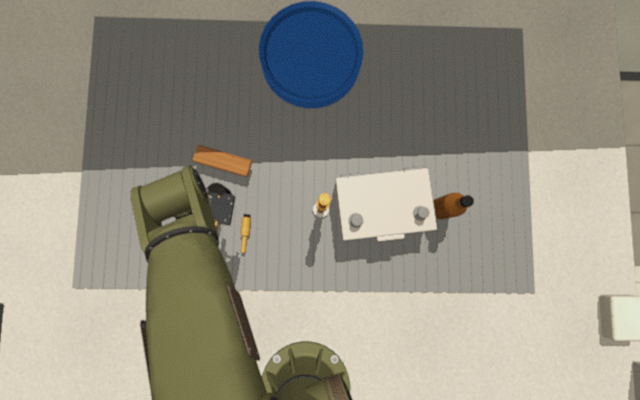

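View pics/side2.png

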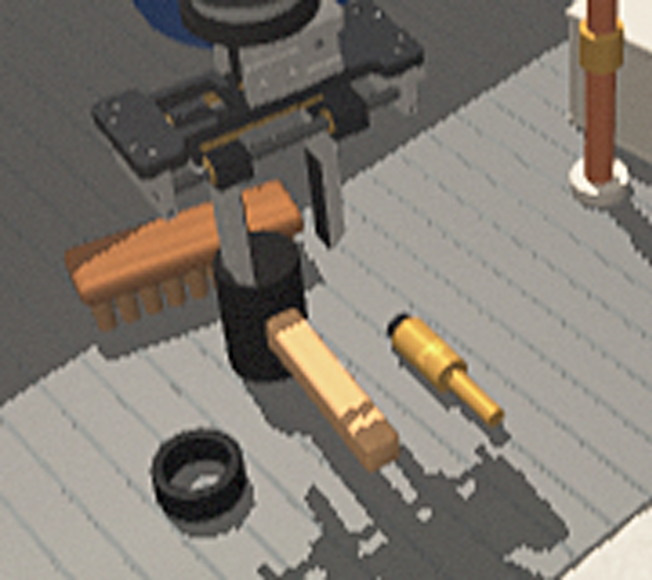

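The top picture shows the lid shut with both pins on it, at (355,219) and (421,212), and nothing else disturbed. In the side picture the open fingers straddle the handle. The lid fit gives a tilt of about 0.005 rad, so it's closed. Descend and grasp.

Emit:
jog_arm(series=[0,0,0,0,0,-0.03,0.06,0,0,0,0,0,-0.06,0.06,0,0,0,0,0,-0.085,0.06,0,0,0,0,0,-0.096,0.06,0,0,0,0,0,-0.096,0.06,0,0,0,0,0,-0.096,-1,0,0,0,0,0,-0.096,-1,0,0,0,0,0,-0.096,-1,0,0,0,0,0,-0.096,-1,0,0,0,0,0,-0.096,-1], squeeze=60)

```text
clock: 7.52
eef_pos: [473.8, 251.9, 55.9]
eef_rot: [0.388, 1.57, 0.253]
wrist_force: [-1.3, -3.1, 6.4]
finger_gap: 23.6
```

Emit:
jog_arm(series=[0,0,0,0,0,0.02,-1,0,0,0,0,0,0.06,-1,0,0,0,0,0,0.11,-1,0,0,0,0,0,0.16,-1,0,0,0,-0.01,-0.02,0.21,-1,0,0,0,-0.02,-0.05,0.25,-1,0,0,0,-0.03,-0.09,0.29,-1,0,0,0,-0.04,-0.13,0.3,-1,0,0,0,-0.05,-0.18,0.3,-1,0,0,0,-0.06,-0.23,0.3,-1,0,0,0,-0.07,-0.28,0.3,-1,0,0,0,-0.07,-0.33,0.3,-1,0,0,0,-0.07,-0.36,0.3,-1,0,0,0,-0.07,-0.368,0.28,-1,0,0,0,-0.07,-0.368,0.24,-1,0,0,0,-0.07,-0.368,0.2,-1,0,0,0,-0.07,-0.368,0.2,-1])

```text
clock: 9.65
eef_pos: [402.4, -115.7, 253.4]
eef_rot: [2.905, 1.565, 2.77]
wrist_force: [0.5, 0.6, -2.5]
finger_gap: 23.4
```

Run:
```python
from h import *
c,W=cloud("top");np.savez("top3.npz",W=W,col=c["color"]);big(c,290,140,490,290,"pics/top3.png")
d,V=cloud("side");np.savez("side3.npz",W=V,col=d["color"]);big(d,250,30,430,250,"pics/side3.png")
```

```text
(no output)
```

View pics/top3.png

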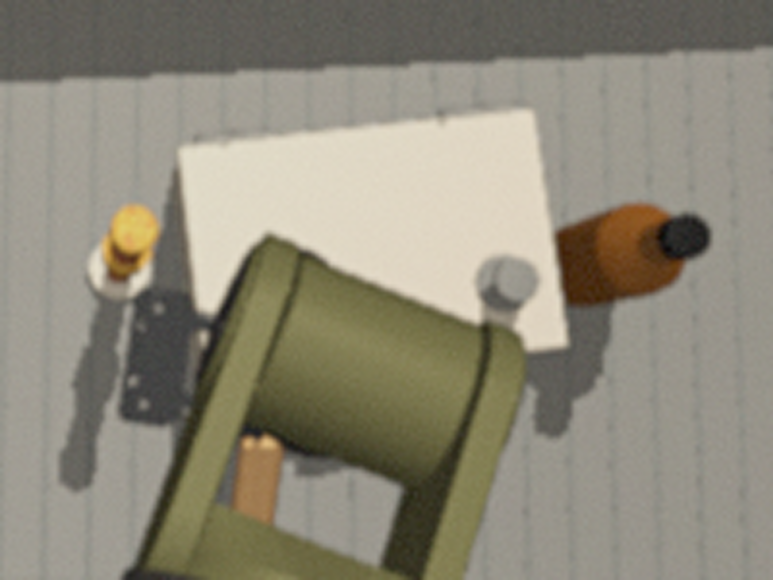

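View pics/side3.png

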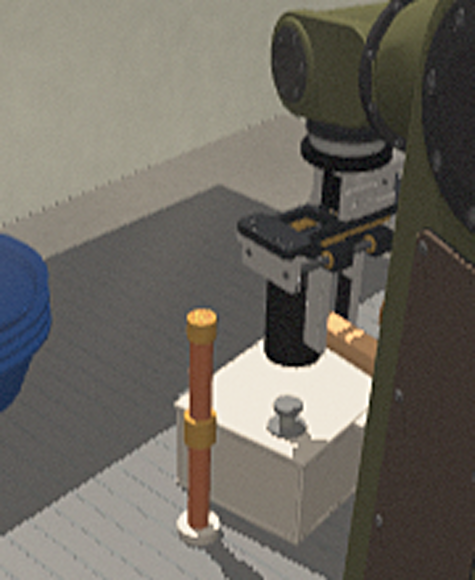

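The head is upright over the left pin: in the side view the head's face is at about (361,168) and the pin at (359,187), full-picture. I'll check the head's centre numerically.

```bash
cat > head.py <<'E'
from h import *
import sys
from scipy.optimize import least_squares
np.set_printoptions(precision=1,suppress=True,linewidth=160)
f=np.load(sys.argv[1]);W=f["W"];col=f["col"].astype(int)
p=np.array(eval(sys.argv[2]))  # expected face center
g=(np.hypot(W[...,0]-p[0],W[...,1]-p[1])<38)&(W[...,2]>p[2]+4)&(W[...,2]<p[2]+84)&(col.max(-1)<70)
Q=W[g];print(len(Q),Q.min(0),Q.max(0))
# cylinder axis fit, radius 28, tilt allowed
def res(x):
    a=np.array([x[2],x[3],1]);a/=np.linalg.norm(a)
    v=Q-np.array([x[0],x[1],p[2]]);return np.linalg.norm(v-np.outer(v@a,a),axis=1)-28
s=least_squares(res,[p[0],p[1],0,0],loss="soft_l1",f_scale=2);print("axis at face",s.x[:2],"tilt",s.x[2:].round(3),"rms",np.median(abs(res(s.x))))
E
python3 head.py side3.npz "[452,-122.5,202]"
```

```text
436 [ 420.4 -127.5  206.5] [467.6 -91.8 285.4]
axis at face [ 449.5 -123.3] tilt [ 0. -0.] rms 1.0293058158445803
```

Emit:
jog_arm(series=[0,0,0,0.002,0,-0.02,-1,0,0,0,0.002,0,-0.072,-1,0,0,0,0.002,0,-0.03,-1,0,0,0,0.002,0,0,-1,0,0,0,0.002,0,0,-1])

```text
clock: 10.38
eef_pos: [406.8, -116.5, 258.4]
eef_rot: [-0.232, 1.565, -0.366]
wrist_force: [0.1, 0.1, -4.4]
finger_gap: 23.8
```

```bash
cat > look.py <<'E'
from h import *
import sys
n=sys.argv[1]
d,V=cloud("side");np.savez(f"side{n}.npz",W=V,col=d["color"]);big(d,250,30,430,250,f"pics/side{n}.png")
# pin left top & lid height
np.set_printoptions(precision=1,suppress=True)
for nm,p in dict(left=(453,-122.3),right=(475,-290.7)).items():
    g=(np.hypot(V[...,0]-p[0],V[...,1]-p[1])<20)&(V[...,2]>112)&(V[...,2]<152)
    z=np.sort(V[g][:,2]);print(nm,len(z),z[-25:])
E
python3 look.py 4; python3 head.py side4.npz "[452,-122.5,202]"
```

```text
left 126 [128.5 128.6 128.6 128.7 128.7 128.9 129.1 129.2 129.2 129.4 129.4 129.4
 129.5 129.5 129.6 129.6 129.7 129.7 129.8 129.8 130.  130.1 130.2 130.4
 130.6]
right 17 [141.9 142.5 142.6 143.1 143.9 144.1 144.3 144.4 145.  145.1 145.2 145.8
 145.9 146.  146.1 146.2 147.2]
418 [ 422.9 -134.6  208.9] [471.2 -92.8 285.9]
axis at face [ 452.9 -124. ] tilt [-0.  0.] rms 0.974282077317298
```

View pics/side4.png

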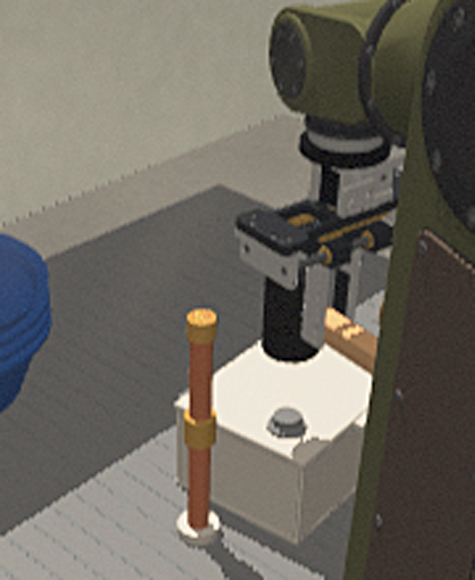

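The pin has dropped from about 145 to about 129 (home is 126), and the mallet hasn't slipped. Second blow.

Emit:
jog_arm(series=[0,0,0,0,0,-0.025,-1,0,0,0,0,0,-0.078,-1,0,0,0,0,0,-0.04,-1,0,0,0,0,0,0,-1,0,0,0,0,0,0,-1])

```text
clock: 11.05
eef_pos: [406.3, -116.3, 256.7]
eef_rot: [-0.226, 1.567, -0.361]
wrist_force: [-0.9, -0.6, -5.5]
finger_gap: 23.9
```

```bash
python3 look.py 5; python3 head.py side5.npz "[452,-122.5,202]"
```

```text
left 111 [124.6 124.7 124.7 124.7 124.8 125.  125.1 125.2 125.3 125.3 125.3 125.3
 125.4 125.4 125.7 125.8 125.8 125.8 126.1 126.1 126.3 126.4 126.7 127.5
 128. ]
right 20 [141.3 141.5 141.6 142.3 142.3 142.7 142.8 142.8 142.9 143.2 143.3 144.1
 144.3 144.4 144.6 144.8 144.9 145.  145.9 146.3]
379 [ 424.  -123.1  211.7] [472.3 -92.2 285.9]
axis at face [ 455.1 -124.3] tilt [-0.1  0. ] rms 0.972751901348424
```

Emit:
jog_arm(series=[0,0,0,-0.001,0,-0.028,-1,0,0,0,-0.001,0,-0.081,-1,0,0,0,-0.001,0,-0.04,-1,0,0,0,-0.001,0,0,-1,0,0,0,-0.001,0,0,-1])

```text
clock: 11.72
eef_pos: [404.9, -116.2, 255.7]
eef_rot: [-0.254, 1.569, -0.389]
wrist_force: [-0.7, -0.3, -5.4]
finger_gap: 23.7
```

```bash
sed -i 's/round(3))/round(3)/; s/s.x\[2:\].round(3)/"%.3f %.3f"%tuple(s.x[2:])/' head.py; sed -i 's/,"rms"/,"rms"/' head.py; python3 look.py 6; for i in 3 4 5 6; do python3 head.py side$i.npz "[452,-122.5,202]"; done
python3 - <<'E'
import numpy as np
for i in (4,5,6):
    V=np.load(f"side{i}.npz")["W"]
    r=np.hypot(V[...,0]-453,V[...,1]+122.3)
    a=V[(r<10)&(V[...,2]>118)&(V[...,2]<150)][:,2]; b=V[(r>24)&(r<34)&(V[...,2]>108)&(V[...,2]<119)][:,2]
    print(i,len(a),np.median(a),np.median(b),np.median(a)-np.median(b))
E
```

```text
left 111 [124.8 124.8 124.9 124.9 125.  125.  125.  125.2 125.2 125.4 125.4 125.5
 125.6 125.6 125.7 125.7 125.9 126.2 126.3 126.5 126.6 126.9 127.  127.1
 127.9]
right 24 [141.5 142.  142.  142.7 143.  143.2 143.3 143.4 143.5 143.6 144.1 144.1
 144.2 144.3 144.5 144.6 144.7 144.7 145.1 145.2 145.7 145.7 145.8 146.2]
436 [ 420.4 -127.5  206.5] [467.6 -91.8 285.4]
axis at face [ 449.5 -123.3] tilt 0.002 -0.001 rms 1.0293058158445803
418 [ 422.9 -134.6  208.9] [471.2 -92.8 285.9]
axis at face [ 452.9 -124. ] tilt -0.003 0.004 rms 0.974282077317298
379 [ 424.  -123.1  211.7] [472.3 -92.2 285.9]
axis at face [ 455.1 -124.3] tilt -0.085 0.017 rms 0.972751901348424
353 [ 420.5 -136.   212.9] [478.2 -91.7 285.6]
axis at face [ 456.7 -124.4] tilt -0.155 0.025 rms 0.9208335672418748
4 28 128.6201464464301 112.3134182240459 16.30672822238421
5 28 124.37081101593753 112.27336290712071 12.09744810881682
6 28 124.7797635034824 112.54330578411896 12.236457719363443
```

View pics/side6.png

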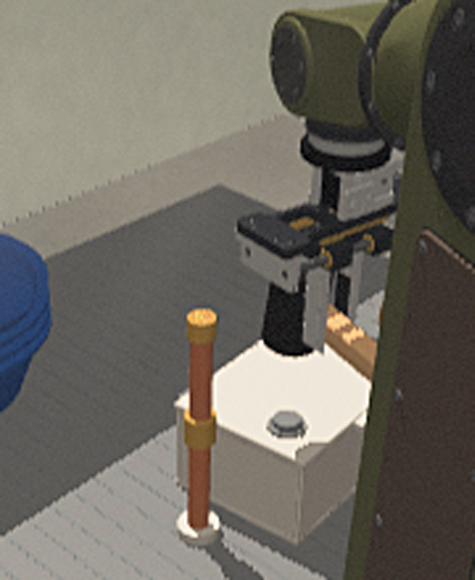

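The left pin is home: 12.1 to 12.2 mm above the lid, unchanged by the third blow. The mallet has tipped 0.155 rad in the jaws. I'll tilt the tool to cancel that and move above the right pin.

Emit:
jog_arm(series=[0.004,0.03,0,0.002,-0.02,0,-1,0.01,0.06,0,0.006,-0.06,0.005,-1,0.015,0.09,0,0.012,-0.1,0.005,-1,0.02,0.12,0,0.017,-0.14,0.005,-1,0.025,0.155,0,0.021,-0.165,0,-1,0.025,0.155,0,0.021,-0.168,0,-1,0.025,0.155,0,0.021,-0.168,0,-1])

```text
clock: 12.65
eef_pos: [425.2, -284.1, 254.2]
eef_rot: [3.109, 1.412, 2.974]
wrist_force: [0.4, 0.2, -4.0]
finger_gap: 23.3
```

```bash
python3 look.py 7; python3 head.py side7.npz "[474.5,-290.7,202]"
python3 - <<'E'
from h import *
c,W=cloud("top");np.savez("top7.npz",W=W,col=c["color"]);cv2.imwrite("pics/top7.png",c["color"])
d=np.load("side7.npz")["col"];cv2.imwrite("pics/side7f.png",d)
E
```

```text
left 113 [124.6 124.6 124.6 124.7 124.8 124.8 124.9 124.9 125.  125.2 125.2 125.2
 125.2 125.4 125.4 125.5 125.5 125.8 125.8 126.  126.  126.4 126.5 126.5
 127.1]
right 0 []Traceback (most recent call last):
  File "head.py", line 8, in <module>
    Q=W[g];print(len(Q),Q.min(0),Q.max(0))
                        ~~~~~^^^
    return umr_minimum(a, axis, None, out, keepdims, initial, where)
ValueError: zero-size array to reduction operation minimum which has no identity
```

View pics/top7.png

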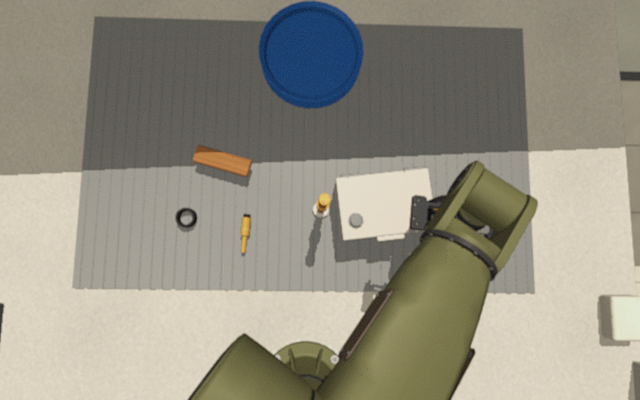

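View pics/side7f.png

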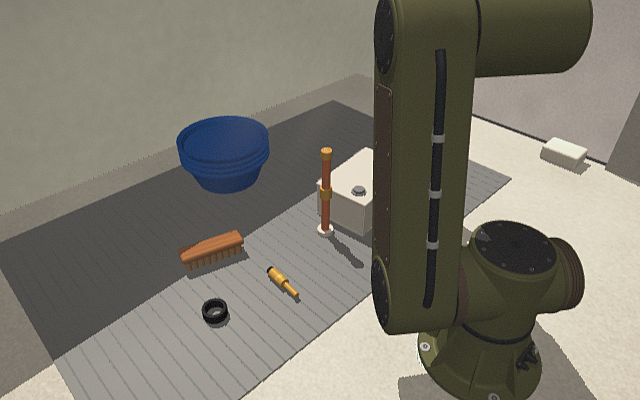

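The right pin is hidden from both cameras here, but the TCP matches the computed place within 0.5 mm. I'll strike with the same two blows as on the left, then back off to look.

Emit:
jog_arm(series=[0,0,0,0,0,-0.02,-1,0,0,0,0,0,-0.072,-1,0,0,0,0,0,-0.03,-1,0,0,0,0,0,0,-1,0,0,0,0,0,0,-1,0,0,0,0,0,-0.025,-1,0,0,0,0,0,-0.078,-1,0,0,0,0,0,-0.04,-1,0,0,0,0,0,0,-1,0,0,0,0,0,0,-1,0,0,0,-0.01,0.06,0.02,-1,0,0,0,-0.02,0.12,0.03,-1,0,0,0,-0.02,0.168,0.03,-1,0,0,0,-0.02,0.168,0.03,-1])

```text
clock: 14.5
eef_pos: [405.0, -113.5, 283.7]
eef_rot: [3.112, 1.412, 2.981]
wrist_force: [0.7, -0.7, -4.0]
finger_gap: 23.5
```

```bash
cat > pins.py <<'E'
import sys
from h import *
n=sys.argv[1]
for cam in("top","side"):
    c,V=cloud(cam);np.savez(f"{cam}{n}.npz",W=V,col=c["color"]);cv2.imwrite(f"pics/{cam}{n}.png",c["color"])
    for nm,p in dict(left=(453,-122.3),right=(475,-290.7)).items():
        r=np.hypot(V[...,0]-p[0],V[...,1]-p[1])
        a=V[(r<9)&(V[...,2]>118)&(V[...,2]<155)][:,2]; b=V[(r>24)&(r<34)&(V[...,2]>106)&(V[...,2]<120)][:,2]
        print(cam,nm,len(a),np.median(a),len(b),np.median(b),"height",np.median(a)-np.median(b))
E
python3 pins.py 8; python3 head.py side8.npz "[454,-122,232]"
```

```text
top left 0 nan 10 114.16470247869319 height nan
top right 0 nan 7 114.06720327698099 height nan
side left 20 124.15556808789268 144 112.63313065021339 height 11.522437437679287
side right 0 nan 42 112.12970616160806 height nan
411 [ 418.7 -138.6  237.8] [468.  -91.  315.8]
axis at face [ 449.8 -121.9] tilt -0.026 0.001 rms 0.9519128690972138
  return _methods._mean(a, axis=axis, dtype=dtype,
  ret = ret.dtype.type(ret / rcount)
```

View pics/top8.png

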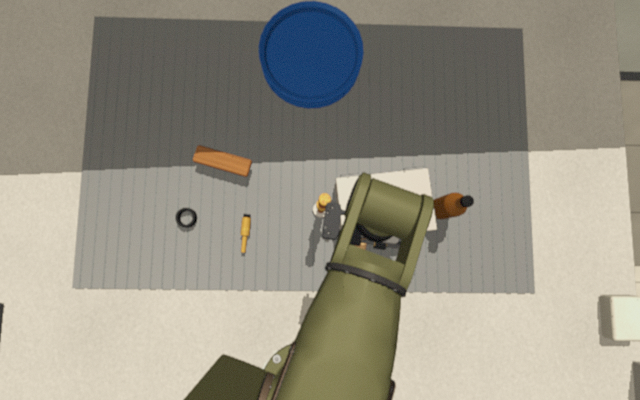

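View pics/side8.png

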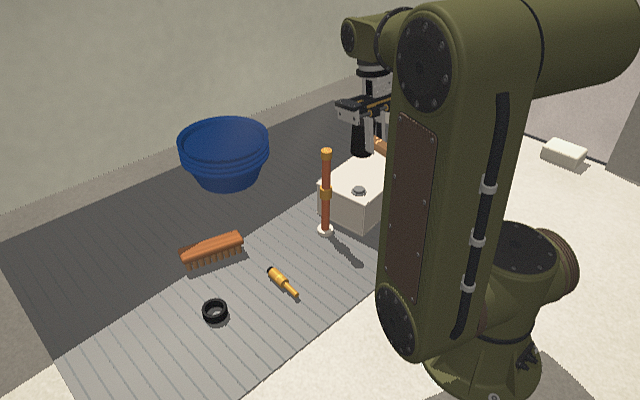

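The arm still hides the right pin. The left one at (358,190) in the side view is flush. I'll back off further.

Emit:
jog_arm(series=[0,0,0,0,0,0.04,-1,0,0,0,-0.01,0.02,0.07,-1,0,0,0,-0.03,0.06,0.07,-1,0,0,0,-0.03,0.11,0.07,-1,0,0,0,-0.03,0.16,0.07,-1,0,0,0,-0.03,0.2,0.07,-1,0,0,0,-0.03,0.22,0.07,-1,0,0,0,-0.03,0.22,0.07,-1])

```text
clock: 15.6
eef_pos: [375.9, 104.0, 354.3]
eef_rot: [3.12, 1.412, 2.986]
wrist_force: [0.3, -0.4, -3.8]
finger_gap: 23.5
```

```bash
python3 pins.py 9
python3 - <<'E'
from h import *
c,V=cloud("top");big(c,320,160,480,260,"pics/top9z.png")
E
```

```text
top left 37 126.29707124618812 265 114.06623876127799 height 12.230832484910138
top right 40 126.1231614662708 268 114.15955987126108 height 11.96360159500972
side left 18 123.71959089754625 112 112.36329570366968 height 11.356295193876576
side right 17 123.4070219012566 111 112.21792521208249 height 11.189096689174107
```

View pics/top9z.png

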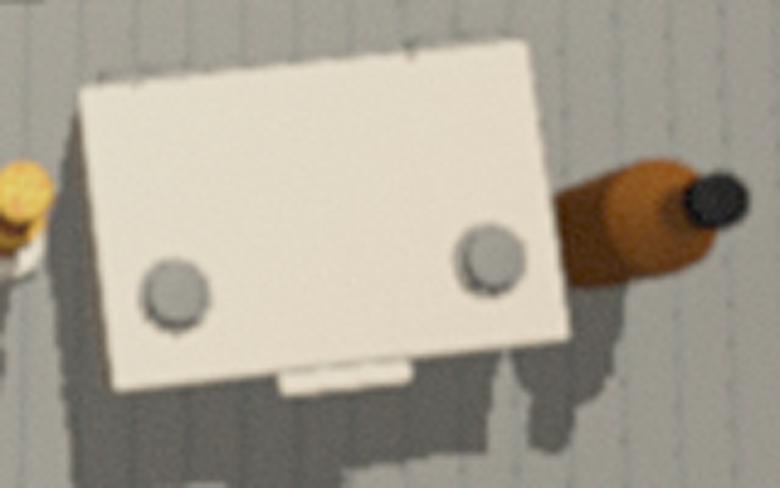

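Both pins measure 12.0 to 12.2 mm above the lid in the top view, which is home. The left got a confirming third blow, so I'll give the right one the same, slightly deeper.

Emit:
jog_arm(series=[0,0.01,0,0,-0.04,0,-1,0,0.02,0,0.01,-0.09,0,-1,0,0.026,0,0.02,-0.14,0,-1,0,0.026,0,0.03,-0.19,0,-1,0,0.026,0,0.03,-0.24,-0.02,-1,0,0.026,0,0.04,-0.29,-0.04,-1,0,0.026,0,0.05,-0.34,-0.07,-1,0,0.026,0,0.05,-0.38,-0.1,-1,0,0.026,0,0.05,-0.388,-0.1,-1,0,0.026,0,0.05,-0.388,-0.1,-1,0,0.026,0,0.05,-0.388,-0.128,-1,0,0.026,0,0.05,-0.388,-0.181,-1,0,0.026,0,0.05,-0.388,-0.14,-1,0,0.026,0,0.05,-0.388,-0.1,-1,0,0.026,0,0.04,-0.34,-0.06,-1,0,0.026,0,0.03,-0.28,-0.02,-1,0,0.026,0,0.02,-0.22,0,-1,0,0.026,0,0.01,-0.16,0,-1,0,0.026,0,0,-0.1,0,-1,0,0.026,0,0,-0.05,0,-1])

```text
clock: 18.25
eef_pos: [374.2, 56.3, 357.0]
eef_rot: [3.135, 1.392, 3.001]
wrist_force: [1.5, 0.2, -4.2]
finger_gap: 23.5
```

Emit:
jog_arm(series=[0,0,0,0,0.04,0,-1,0,0,0,0,0.05,0,-1,0,0,0,0,0.05,0,-1])

```text
clock: 18.62
eef_pos: [375.2, 104.2, 356.1]
eef_rot: [3.138, 1.389, 3.004]
wrist_force: [0.5, -0.7, -3.7]
finger_gap: 23.5
```

```bash
python3 pins.py 10; python3 head.py side10.npz "[424,97,303]"; python3 -c "
from h import *
c,V=cloud('side');big(c,150,20,420,250,'pics/side10z.png')"
```

```text
top left 39 125.61641370619805 266 114.10894213891333 height 11.50747156728471
top right 37 126.54318942598672 273 114.14508029168894 height 12.398109134297783
side left 17 123.94535252042101 120 112.23927648893363 height 11.706076031487385
side right 17 124.7719754943962 112 112.20874035875465 height 12.563235135641548
516 [389.   78.4 309.5] [438.  126.4 386.9]
axis at face [420.   95.9] tilt -0.023 0.013 rms 0.6188877371698887
```

View pics/side10z.png

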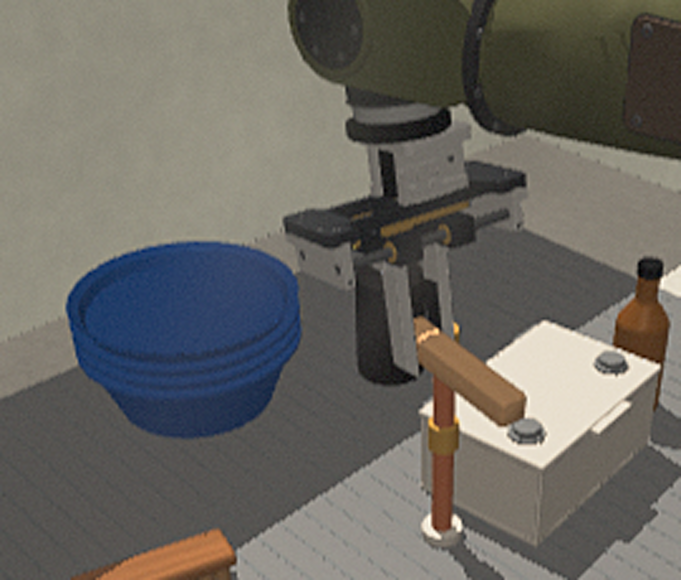

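Run:
```python
from h import *
for cam in("top","side"):
  Z={}
  for k in range(10):
    c,V=cloud(cam)
    for nm,p in dict(left=(453,-122.3),right=(475,-290.7)).items():
        r=np.hypot(V[...,0]-p[0],V[...,1]-p[1])
        a=V[(r<9)&(V[...,2]>118)&(V[...,2]<155)][:,2]; b=V[(r>24)&(r<34)&(V[...,2]>106)&(V[...,2]<120)][:,2]
        Z.setdefault(nm,[]).append(np.mean(a)-np.mean(b))
  for nm in Z: print(cam,nm,np.mean(Z[nm]).round(2),(np.std(Z[nm])/3).round(2))
```

```text
top left 12.01 0.09
top right 11.89 0.04
side left 11.99 0.1
side right 11.96 0.13
```

Averaged over 10 frames, both pins measure 12.0 ±0.1 mm from both cameras, so they are home. Now I'll level the mallet and return it to its original place.

Emit:
jog_arm(series=[0.005,0.01,0,0.01,0.03,0,-1,0.013,0.023,0,0.03,0.08,-0.02,-1,0.013,0.023,0,0.06,0.12,-0.07,-1,0.013,0.023,0,0.085,0.145,-0.12,-1,0.013,0.023,0,0.098,0.148,-0.17,-1,0.013,0.023,0,0.098,0.148,-0.22,-1,0.013,0.023,0,0.098,0.148,-0.26,-1,0.013,0.023,0,0.098,0.148,-0.28,-1,0.013,0.023,0,0.098,0.148,-0.28,-1,0.013,0.023,0,0.098,0.148,-0.28,-1])

```text
clock: 21.02
eef_pos: [474.1, 252.1, 76.5]
eef_rot: [3.088, 1.364, 2.954]
wrist_force: [-0.5, -0.0, -3.8]
finger_gap: 23.6
```

```bash
python3 - <<'E'
from h import *
c,V=cloud("side");np.savez("side11.npz",W=V,col=c["color"]);big(c,150,160,340,340,"pics/side11.png")
E
python3 head.py side11.npz "[523,245,24]"
```

```text
226 [485.9 232.3  30.5] [528.2 274.  107.9]
axis at face [517.4 245.2] tilt 0.005 -0.002 rms 0.6358472215211588
```

View pics/side11.png

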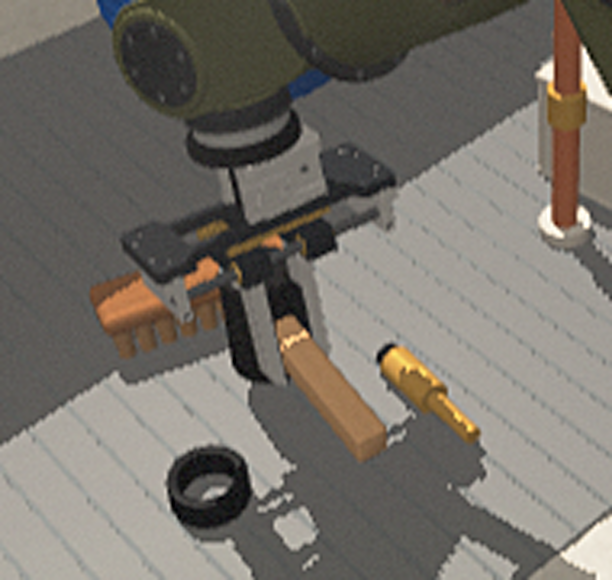

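The mallet is level (tilt 0.005) and about 20 mm above its old spot, clear of the nut, spindle and brush. Lower it.

Emit:
jog_arm(series=[0,0,0,0,0,-0.01,-1,0,0,0,0,0,-0.016,-1,0,0,0,0,0,-0.018,-1,0,0,0,0,0,-0.019,-1,0,0,0,0,0,-0.02,-1,0,0,0,0,0,-0.02,-1])

```text
clock: 21.82
eef_pos: [473.6, 251.9, 55.5]
eef_rot: [3.092, 1.363, 2.958]
wrist_force: [-0.8, -0.0, -4.6]
finger_gap: 23.5
```

Emit:
jog_arm(series=[0,0,0,0,0,-0.001,-1,0,0,0,0,0,-0.002,-1,0,0,0,0,0,-0.002,-1])

```text
clock: 22.2
eef_pos: [473.6, 251.9, 53.4]
eef_rot: [3.092, 1.363, 2.958]
wrist_force: [-0.9, 0.5, -3.0]
finger_gap: 24.2
```

Emit:
jog_arm(series=[0,0,0,0,0,-0.001,-1,0,0,0,0,0,-0.001,-1,0,0,0,0,0,-0.001,-1])

```text
clock: 22.58
eef_pos: [473.6, 251.9, 52.4]
eef_rot: [3.092, 1.363, 2.958]
wrist_force: [0.6, 0.0, -3.5]
finger_gap: 23.5
```

Emit:
jog_arm(series=[0,0,0,0,0,-0.001,-1,0,0,0,0,0,-0.002,-1,0,0,0,0,0,-0.002,-1])

```text
clock: 22.95
eef_pos: [473.6, 252.0, 50.8]
eef_rot: [3.091, 1.363, 2.957]
wrist_force: [-3.3, -0.2, 2.6]
finger_gap: 23.6
```

```bash
python3 - <<'E'
from h import *
c,V=cloud("side");np.savez("side12.npz",W=V,col=c["color"]);big(c,200,220,300,320,"pics/side12.png")
E
python3 head.py side12.npz "[520,245,4]"
```

```text
230 [484.3 232.5   8.1] [527.1 275.1  87. ]
axis at face [516.6 244.8] tilt 0.006 0.002 rms 0.6961625565394041
```

View pics/side12.png

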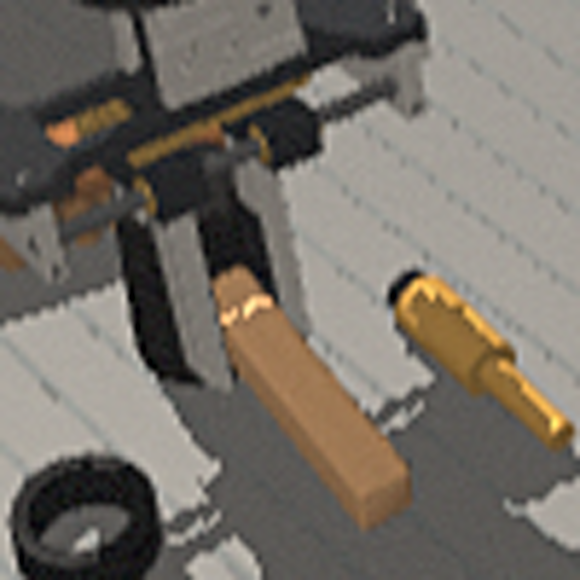

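The head is level and resting on the sheet: the wrist force changed from -4 to +2.6 N. Release and rise.

Emit:
jog_arm(series=[0,0,0,0,0,0.001,-0.3,0,0,0,0,0,0.001,0.06,0,0,0,0,0,0.001,0.06,0,0,0,0,0,0.001,0.06,0,0,0,0,0,0.02,0.06,0,0,0,0,0,0.05,0.06,0,0,0,0,0,0.1,0.06,0,0,0,0,0,0.15,0.06,0,0,0,0,0,0.2,0.06,0,0,0,-0.03,-0.03,0.25,0.06,0,0,0,-0.06,-0.07,0.27,0.06,0,0,0,-0.09,-0.12,0.27,0.06,0,0,0,-0.12,-0.17,0.27,0.06,0,0,0,-0.13,-0.19,0.27,0.06,0,0,0,-0.13,-0.19,0.27,0.06])

```text
clock: 24.88
eef_pos: [343.1, 61.2, 321.8]
eef_rot: [3.09, 1.366, 2.953]
wrist_force: [0.3, 0.2, 0.0]
finger_gap: 49.8
```

```bash
python3 pins.py 13; python3 head.py side13.npz "[520,245,4]"
python3 - <<'E'
from h import *
a=np.load("top0.npz")["W"];b=np.load("top13.npz")["W"]
for nm,(u0,u1,v0,v1) in dict(brush=(188,258,140,180),nut=(172,200,203,232),spin=(238,255,208,256),riser=(312,334,188,222),head=(200,236,178,205)).items():
    for W in(a,b):
        s=W[v0:v1,u0:u1].reshape(-1,3);s=s[s[:,2]>(80 if nm=="head" else 14)];print(nm,s.mean(0).round(1),s.max(0).round(1))
E
```

```text
top left 39 125.46033815857379 266 113.74868194906497 height 11.711656209508817
top right 38 126.4721669511668 268 114.26297668023307 height 12.209190270933732
side left 19 124.58066839632602 142 112.34979923723961 height 12.23086915908641
side right 20 124.32678638005183 99 112.10037080479935 height 12.226415575252474
399 [486.  221.3   8.6] [531.2 274.5  88. ]
axis at face [516.9 244.8] tilt 0.004 0.005 rms 0.6976860343824001
brush [618.3 241.   49.7] [661.3 321.8  55.8]
brush [618.4 241.1  49.7] [661.1 321.8  55.7]
nut [461.2 341.4  25.8] [488.1 370.   35.7]
nut [461.2 342.   25.8] [488.1 370.1  33.7]
spin [426.5 175.2  25.3] [474.  189.2  33.5]
spin [400.3  81.8 596. ] [474.3 182.5 607.8]
riser [485.4 -33.5 166.1] [503.8 -14.5 267.8]
riser [484.6 -32.9 170. ] [506.2  -5.3 588.7]
head [522.3 243.9  93.6] [549.9 272.4  99.8]
head [519.4 244.6  93.5] [547.3 272.8  99.9]
```

View pics/side13.png

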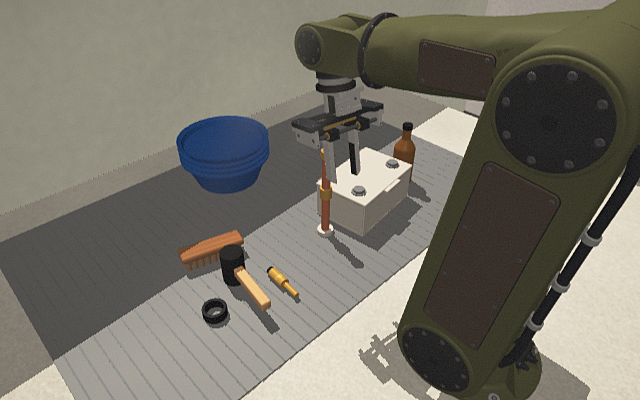

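View pics/top13.png

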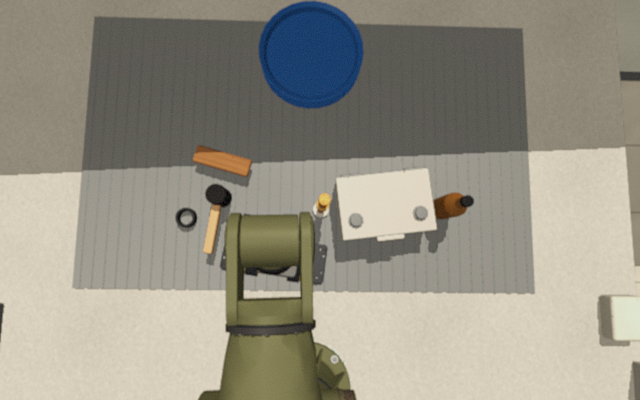

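The mallet stands upright within 3 mm of where it started, with its head at (217,194) in the top view. The lid is shut with both pins flush, the other things look unmoved, and the arm is clear. Handing in.

```bash
python3 -c "
from cell import manip
print(manip.sign_off())"
```

```text
the job is handed in; nothing more can be done
None
```

I shut the lid with the closed fingertips at mid-width, clear of the pins. I then knocked each pin home with three brisk mallet blows and stood the mallet back on its head. I handed in at about 25 s of the 72 s allowed.

- **Lid:** it fitted as shut, with a tilt of about 0.005 rad, before any blow was struck.
- **Pins:** both stand 12.0 ±0.1 mm above the lid, averaged over 10 frames from each camera; home is 12 mm. Single frames varied by up to about 0.8 mm either way.
- **Mallet:** it stands upright on the sheet, with a tilt under 0.01 rad, about 3 mm from where it started. It tipped 0.155 rad in the jaws during the left pin's blows, and I levelled it by tilting the tool.
- **Other things:** the brush and nut measured within 1 mm of where they were. The spindle and riser numbers were spoiled by the arm overlapping them in the last top view, and I did not measure the bottle at the end. All three look unmoved in the last pictures.
- **Forces:** the highest wrist reading at the end of a move was about 22 N, when seating the lid. I did not see the peaks during the blows.

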